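# Restock the spring-loaded instrument-box dispenser

### The job

Restock the spring-loaded dispenser on the resuscitation trolley: lay the two thick steel instrument boxes in it flat, one on top of the other, and push them down against the springy platform until both are caught beneath the two end catches and stay down. Leave everything else on the trolley where it is.

Things in the scene. Friction and masses are not known exactly. Their poses are not given: they have to be found in the camera images.
- dispenser: Fixed white and aluminium dispenser, base 200 x 100 x 12 mm; origin: centre of its underside on the trolley top; x along its long side, z up. Four corner guides, 158 mm high then flared to 173 mm, form a well 96 mm (x) by 66 mm (y) for boxes laid lengthwise, either way round. Both long sides are open between the guides over 70 mm, from the base up, so fingers may hold a box by its long sides while lowering it.
- well_mouth (a point): Centre of the well, 118 mm above the trolley top, level with the flat undersides of the two dark end catches, 28 mm wide. Their noses reach over a box's ends, to 37 mm from the centre; their upper faces slope 55 degrees up to 140 mm. A box laid between the guides first rests on these slopes, its underside about 131 mm up. Mouth at the flares about 110 x 80 mm.
- platform (a joint): How far the sprung platform has sunk, m: 0 = up (its top 108 mm above the trolley top), 0.086 = bottomed; about 0.032 with one box caught, 0.074 with two. Spring 5.5 N plus 0.07 N per mm. A box pushed down at its middle (let go, then by shut fingers on its top) with about 8 to 22 N is caught once its top is below 118 mm; the next goes on top and drives it further down.
- catch_a (a joint): Catch at the dispenser's +x end: 0 = closed over the well, grows as it is pushed outward, up to 0.013 m; it snaps back over a box that has passed it. Spring 2.5 N plus 0.15 N per mm.
- catch_b (a joint): The same at the -x end.
- box_a_center (a point): Closed instrument box of plain stainless steel, 90 x 60 x 42 mm (along its x, y, z), about 200 g; this point is its centre, 21 mm above its underside. One of two identical ones, lying flat on the trolley top. The two boxes, the slim case and the bowl stand two left and two right of the dispenser; which is where varies.
- box_b_center (a point): Closed instrument box of plain stainless steel, 90 x 60 x 42 mm (along its x, y, z), about 200 g; this point is its centre, 21 mm above its underside. One of two identical ones, lying flat on the trolley top. The two boxes, the slim case and the bowl stand two left and two right of the dispenser; which is where varies.
- slim_case_center (a point): Bystander: slim steel case lying flat, 130 x 45 x 22 mm, this point is its centre. Not for the dispenser (too long for it).
- bowl_center (a point): Bystander: small round steel bowl, 92 mm across, 45 mm high, this point is at its middle.
- bottle_center (a point): Bystander: white bottle, 68 mm across, 170 mm high, centre.
- tape_center (a point): Bystander: roll of tape lying flat, 90 mm across, 25 mm high, centre.
- laryngoscope_center (a point): Bystander: laryngoscope lying down, dark handle 130 x 30 x 30 mm with a steel blade at one end; this point is the handle's centre.

How it is judged:
By the outcome, as a careful person would: the job done as asked, in the order asked, and still so for the second after the job is handed in, with the robot touching nothing.
It also fails if it takes over 72 s, if anything falls off the work surface, if the arm or the gripper's body presses on something with over 40 N, if the wrist force passes 120 N, or if a joint passes its speed limit or range.

### The arm

A 6-joint arm with a two-finger parallel gripper is mounted at the origin on the work surface. World frame = base frame: x ahead of the robot, y to its left, z up, the work surface at z = 0. Lengths are in m, angles in rad, forces in N, time in s.
With the tool pointing down it reaches from about 0.325 to 1 m from the base axis. Payload 5.1 kg.
Tool frame: the origin (TCP) lies at the very end of the fingers, on their centre line; the grasp point (between the pads) lies 19 mm behind it; z points along the fingers, y is the line along which they close (so a half turn about z gives the same grasp; the last joint's range is limited). The gripper opens to 85 mm and grips with 20 to 120 N. Pads are 22 mm wide; open, the fingers measure 114 mm over their backs; the gripper's body (76 mm by 85 mm) begins 54 mm behind the grasp point. The pads swing forward as they close: fully open they stand 13 mm farther back than shut.
Start: joints at [1.254, 0.124, 1.65, -0, 1.367, -0.083], TCP at [0.151, 0.632, 0.231] pointing down, gripper open.
Joint ranges: [-2.61, 2.61], [-1.02, 2.33], [0.03, 2.71], [-1.35, 4.49], [0.32, 2.68], [-2.91, 2.91]. Speed limits (rad/s): [2.57, 2.57, 3.14, 3.14, 3.14, 3.14].

### API

Orientations are given as a unit quaternion [w, x, y, z].
In Python, from cell import r gives the robot as it stands.
- The arm moves only by the tool carry_out, never from a script. Its argument "rows" is text: rows parted by semicolons, each of 6 numbers parted by spaces: the shift along the world's x, y, z as a fraction of full scale, then the turn, a rotation vector about the world's x, y, z as a fraction of full scale. A call has 1 to 8 rows; each row shifts and turns the commanded pose from where the row before left it; what a row does not reach is not made up. Full scale, the value 1, is 0.06 m for a shift and 8 degrees for a turn. A row lasts 1/8 s, in which the tool goes at most 62.5 mm and 10.7 degrees, less where a joint would pass 70% of its speed; a pose out of reach is approached as far as the arm can. A call with a number of a shift or a turn outside -1 to 1 is refused whole. A call with a gripper value outside its range is refused whole. "fingers" is the opening, from 0 (shut) to 1 (fully open), set as the call begins (left out, the last holds). The fingers move at their own pace and stop on an object; "squeeze" is the grip in N (left out, the last holds). Time passes only in rows, so rows that do not move let the fingers close. It gives the time, the measured TCP pose, the force, the opening and the grip force at its end, in the units of the state.
- r.state(): the state, without advancing time (a new reading comes with each control period).
- r.get_image(name): name is "scene" or "top" or "wrist"; returns the picture (480x640x3 uint8, red, green, blue); there is no depth.
- r.get_calibration(name): a dict with "intrinsics" (3x3 intrinsics, pixels), "rvec" (rotation vector, rad) and "tvec" (3), from world to camera coordinates, as OpenCV has them. Camera axes: x right, y down, z forward; pixel columns grow to the right and rows downward; lengths in m; the calibration is good to about 2 mm. A picture is of the moment at which its call begins: read the wrist's pose just before it. get_calibration takes no time and is no camera call; for the wrist camera it gives the pose at the moment of the call.
- r.job_done(): hands the job in; it is judged then, once.
The state is a dict: "time_s": time; "joints": joint angles; "qvel": joint speeds; "joint_torque": joint torques, N m; "eef_pos": TCP position; "tool_rot": TCP orientation; "ft_force": force on the tool from outside, world axes, zero at the start; "moment": the same for the moment, N m; "width": finger opening in m; "finger_force": force on a finger pad.
Only numpy, scipy, OpenCV 4.12 (cv2) and the standard library are available. Lean on these libraries where they do the work, as an engineer would, in place of code of your own. Each camera call takes 0.05 s, during which the arm holds its last target. There are 200 camera calls.

## Working session

There is one attempt and no reset: what is moved stays moved. The work goes in short steps, Python scripts to look and compute and a tool call to move; the robot and the scene stay as the last step left them, time stands still between calls to the robot, and variables do not carry over. Pictures are saved under pics/ and viewed, at most 12 in all, crops included, and the job is handed in when it is done.

Besides the shell and the picture viewer there is one more tool, called after "Emit:" by a JSON object that holds its "op" and its "data". carry_out: Moves the arm, as the interface text tells. Shift numbers are shares of 0.06 m and turn numbers shares of 8 degrees, none past 1 either way. Its arguments: {"type":"object","properties":{"rows":{"type":"string"},"fingers":{"type":"number"},"squeeze":{"type":"number"}},"required":["rows"]}

```bash
mkdir -p pics; ls; python3 - <<'E'
from cell import r
import cv2
for n in("top","scene"):
    cv2.imwrite(f"pics/{n}0.png",r.get_image(n)[:,:,::-1])
    c=r.get_calibration(n);print(n,c)
print(r.state())
E
```

```text
pics
top {'intrinsics': array([[562.33750753,   0.        , 326.68193684],
       [  0.        , 562.33750753, 237.92019033],
       [  0.        ,   0.        ,   1.        ]]), 'rvec': array([ 2.18148602, -2.21061517,  0.07325317]), 'tvec': array([-0.07459942,  0.59594097,  1.47406401])}
scene {'intrinsics': array([[610.94224873,   0.        , 322.00951461],
       [  0.        , 610.94224873, 248.5504444 ],
       [  0.        ,   0.        ,   1.        ]]), 'rvec': array([ 0.69832359,  2.69676466, -1.03424795]), 'tvec': array([ 0.55812369, -0.09904681,  1.63295282])}
{'time_s': 0.1, 'joints': array([ 1.25439539e+00,  1.24441551e-01,  1.65155235e+00, -1.56163055e-05,
        1.36748414e+00, -8.26063175e-02]), 'qvel': array([ 0.00052846, -0.00157156, -0.0033231 ,  0.00039557,  0.00010804,
       -0.00120369]), 'joint_torque': array([ 8.69636588e-04, -4.24929786e+01, -3.66654146e+01, -1.74729735e-04,
        4.05341940e-03,  1.81900276e-06]), 'eef_pos': array([0.15044935, 0.63177952, 0.23016604]), 'tool_rot': array([-1.79331183e-04,  1.16629631e-01,  9.93175030e-01, -9.25509063e-04]), 'ft_force': array([-0.17357659,  0.21800036, -0.03100681]), 'moment': array([-0.04692173, -0.02625472, -0.01042028]), 'finger_force': 0.0, 'width': 0.08545619167028846}
```

View pics/top0.png

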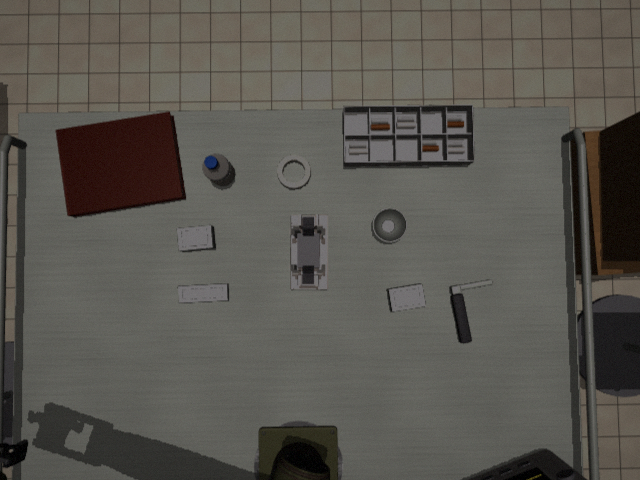

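View pics/scene0.png

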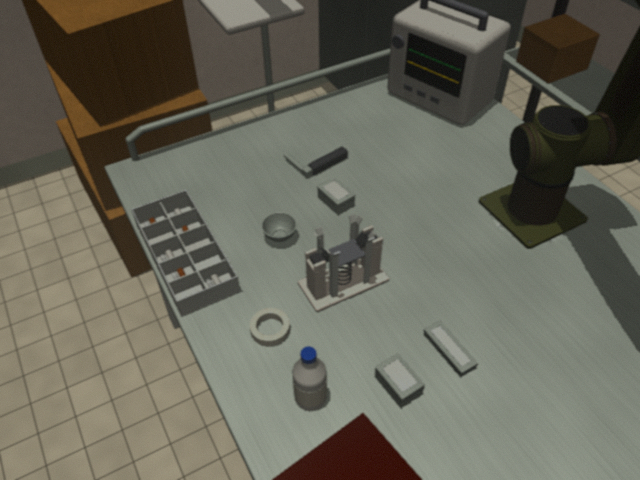

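The top view shows the boxes at about (196,238) and (407,297), the slim case at (203,293), the bowl at (389,226), and the dispenser at (309,252) with its long side along the image column. The scene view agrees with this.

```bash
cat > h.py <<'E'
import numpy as np,cv2
def cast(c,uv,z):
    R=cv2.Rodrigues(c["rvec"])[0];t=c["tvec"].ravel()
    uv=np.asarray(uv,float).reshape(-1,2)
    d=np.c_[uv,np.ones(len(uv))]@np.linalg.inv(c["intrinsics"]).T@R
    o=-R.T@t
    return o+d*((z-o[2])/d[:,2])[:,None]
def proj(c,p):
    return cv2.projectPoints(np.asarray(p,float).reshape(-1,1,3),c["rvec"],c["tvec"],c["intrinsics"],None)[0].reshape(-1,2)
def rect(P):
    (c,s,a)=cv2.minAreaRect((P[:,:2]*1000).astype(np.float32))
    if s[0]<s[1]: s=s[::-1];a+=90
    return np.round(c,1),np.round(s,1),round((a+90)%180-90,1) # long-side yaw deg
E
python3 - <<'E'
from cell import r
from h import *
im=cv2.imread("pics/top0.png");c=r.get_calibration("top")
g=cv2.cvtColor(im,cv2.COLOR_BGR2GRAY)
for n,(x0,y0,x1,y1),z in(("boxL",(165,215,230,262),.042),("slim",(165,275,240,312),.022),("boxR",(375,275,435,320),.042),("base",(280,205,340,300),.012)):
    s=g[y0:y1,x0:x1];bg=np.median(s)
    print(n,bg,np.percentile(s,[2,10,90,98]))
    m=(s>bg+12).astype(np.uint8)
    k=max(cv2.findContours(m,0,1)[0],key=cv2.contourArea) if m.any() else None
    if k is not None: print(rect(cast(c,k[:,0]+[x0,y0],z)))
a=cv2.resize(im[205:325,160:300],None,fx=4,fy=4,interpolation=2)
b=cv2.resize(im[205:325,285:445],None,fx=4,fy=4,interpolation=2)
o=cv2.resize(im[200:330,170:440],None,fx=2.9,fy=2.9,interpolation=2);o=np.clip(o*1.5,0,255).astype(np.uint8)
cv2.imwrite("pics/c1.png",o)
E
```

```text
boxL 100.0 [ 38.08  94.   113.   115.  ]
(array([598.8, 262.7]), array([86.5, 53.9]), -85.5)
slim 102.0 [ 77.  96. 113. 115.]
(array([463.7, 186.5]), array([10.5,  5.2]), -0.2)
boxR 101.0 [ 56.98  96.   114.   116.  ]
(array([ 437.6, -288.8]), array([83.9, 50.5]), -84.5)
base 100.0 [ 23.  58. 112. 116.]
(array([555.2, -74.9]), array([53.2, 16. ]), -0.8)
```

View pics/c1.png

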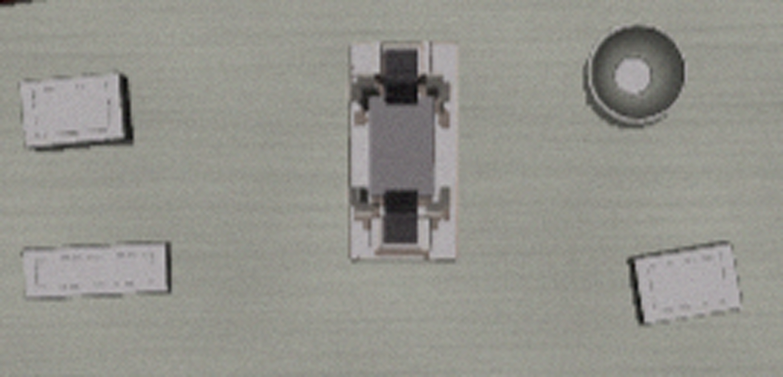

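The crop shows both boxes turned slightly. The dispenser base spans crop (349..460, 43..261), and the grey platform's centre is near (402,147). Next I'll segment by Lab a-channel.

```bash
python3 - <<'E'
from cell import r
from h import *
im=cv2.imread("pics/top0.png");c=r.get_calibration("top")
L=cv2.cvtColor(cv2.GaussianBlur(im,(0,0),.7).astype(np.float32)/255,cv2.COLOR_BGR2LAB)
for n,(x0,y0,x1,y1),z in(("boxL",(165,215,230,262),.042),("slim",(165,275,240,312),.022),("boxR",(375,275,435,320),.042),("base",(280,205,340,300),.012)):
    s=L[y0:y1,x0:x1];bg=np.median(s[:4],axis=(0,1));
    m=(((s[...,1]-bg[1])>1.8)&((s[...,0]>bg[0]-3)|(n=="base"))).astype(np.uint8)
    m=cv2.morphologyEx(m,cv2.MORPH_OPEN,np.ones((3,3),np.uint8))
    k=max(cv2.findContours(m,0,1)[0],key=cv2.contourArea)
    print(n,bg,rect(cast(c,k[:,0]+[x0,y0],z)))
# platform: crop px -> image px
P=np.array([[401,147],[349,43],[460,43],[457,261],[349,261]])/2.9+[170,200]-.33
print(cast(c,P[:1],.108),cast(c,P[1:],.012))
cs=[cast(c,np.array([q])/2.9+[170,200]-.33,.042)[0] for q in([633,258],[732,242],[742,305],[642,323])];print(np.round(cs,4),np.mean(cs,0))
E
```

```text
boxL [42.86499 -1.1875   3.25   ] (array([599.3, 258.1]), array([77.2, 53.8]), -86.0)
slim [42.755127 -1.171875  3.375   ] (array([454.6, 245.1]), array([124.2,  39.7]), -87.4)
boxR [43.273926 -1.1875    3.375   ] (array([ 436.4, -288.6]), array([85.7, 51.5]), -83.0)
base [43.59131 -1.1875   3.375  ] (array([560., -35.]), array([194.1,  96. ]), -0.7)
[[ 0.55926032 -0.03465516  0.108     ]] [[ 0.65908611  0.01442043  0.012     ]
 [ 0.65779129 -0.08768761  0.012     ]
 [ 0.45792524 -0.08221508  0.012     ]
 [ 0.4592837   0.01636185  0.012     ]]
[[ 0.4594 -0.2396  0.042 ]
 [ 0.4725 -0.3288  0.042 ]
 [ 0.4162 -0.3364  0.042 ]
 [ 0.4014 -0.2466  0.042 ]] [ 0.4374014  -0.28785725  0.042     ]
```

Emit:
{"op": "carry_out", "data": {"rows": "0.75 -0.62 0 0 0 -0.91;0.75 -0.62 0 0 0 -0.91;0.75 -0.62 0 0 0 -0.91;0.75 -0.62 0 0 0 -0.91;0.75 -0.62 0 0 0 -0.91;0.75 -0.62 0 0 0 -0.91;0.75 -0.62 0 0 0 -0.91;0.75 -0.62 0 0 0 -0.91", "fingers": 1}}

```text
time_s: 1.1
eef_pos: [0.5116, 0.3331, 0.2309]
tool_rot: [-0.0, 0.587, 0.81, -0.0]
ft_force: [-0.3, 0.3, -0.7]
width: 0.0851
finger_force: 0.0
```

Emit:
{"op": "carry_out", "data": {"rows": "0.75 -0.62 0 0 0 -0.91;0.75 -0.62 0 0 0 -0.91;0 0 0 0 0 0;0 0 0 0 0 0"}}

```text
time_s: 1.6
eef_pos: [0.6001, 0.2603, 0.2306]
tool_rot: [-0.001, 0.683, 0.73, -0.001]
ft_force: [0.9, -0.3, -0.3]
width: 0.0856
finger_force: 0.0
```

```bash
cat >> h.py <<'E'
from cell import r
def look(name,f):
    c=r.get_calibration(name);im=r.get_image(name)[:,:,::-1].copy();cv2.imwrite(f"pics/{f}.png",im);return im,c
def st():
    s=r.state();q=s["tool_rot"];w,x,y,z=q
    ty=np.array([2*(x*y-w*z),1-2*(x*x+z*z),2*(y*z+w*x)]);tz=np.array([2*(x*z+w*y),2*(y*z-w*x),1-2*(x*x+y*y)])
    print("t",round(s["time_s"],2),"p",s["eef_pos"].round(4),"yaw",round(np.degrees(np.arctan2(ty[1],ty[0])),2),"tz",tz.round(4),"F",s["ft_force"].round(1),"w",round(s["width"],4),"ff",s["finger_force"])
E
python3 - <<'E'
from h import *
st();im,c=look("wrist","w1");print(c["tvec"],proj(c,[[.599,.262,.042]]))
E
```

```text
t 1.6 p [0.6001 0.2603 0.2306] yaw 3.81 tz [-0.0016 -0.     -1.    ] F [ 0.9 -0.3 -0.3] w 0.0856 ff 0.0
[-0.61585668  0.16639447  0.45074228] [[316.91591906 208.53983063]]
```

View pics/w1.png

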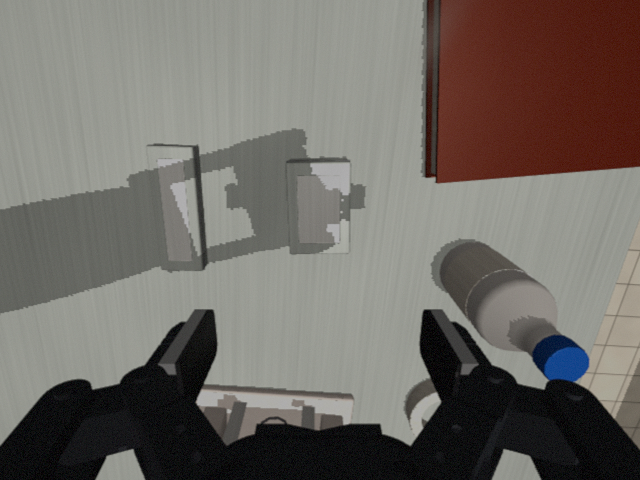

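The wrist view shows box L's outline at about (287,160), (350,158), (350,254) and (289,253), aligned with the fingers within about 1°.

```bash
python3 - <<'E'
from h import *
c=r.get_calibration("wrist")
P=cast(c,[[287,160],[350,158],[350,254],[289,253]],.042);print(P.round(4),P.mean(0),rect(P))
P=cast(c,[[297,160],[350,158],[350,254],[297,253]],.042);print(P.mean(0),rect(P))
E
```

```text
[[0.5684 0.306  0.042 ]
 [0.6257 0.3117 0.042 ]
 [0.6346 0.2185 0.042 ]
 [0.574  0.2155 0.042 ]] [0.60068746 0.2629113  0.042     ] (array([600. , 262.2]), array([93.6, 60.7]), -84.5)
[0.60495625 0.26319738 0.042     ] (array([603.9, 262.6]), array([93.6, 52.7]), -84.5)
```

Emit:
{"op": "carry_out", "data": {"rows": "0 0.035 -0.8 0 0 0.12;0 0 -0.85 0 0 0;0 0 -0.85 0 0 0;0 0 -0.7 0 0 0;0 0 -0.4 0 0 0;0 0 -0.1 0 0 0;0 0 0 0 0 0"}}

```text
time_s: 2.52
eef_pos: [0.6003, 0.2633, 0.0099]
tool_rot: [0.0, 0.677, 0.736, 0.0]
ft_force: [0.2, -0.0, 0.7]
width: 0.0855
finger_force: 0.0
```

Emit:
{"op": "carry_out", "data": {"rows": "0 0 0 0 0 0;0 0 0 0 0 0;0 0 0 0 0 0;0 0 0 0 0 0;0 0 0 0 0 0;0 0 0 0 0 0", "fingers": 0, "squeeze": 40}}

```text
time_s: 3.28
eef_pos: [0.6018, 0.263, 0.0115]
tool_rot: [0.0, 0.677, 0.736, 0.001]
ft_force: [-2.5, 0.9, 6.1]
width: 0.0593
finger_force: 45.9
```

Emit:
{"op": "carry_out", "data": {"rows": "0 0 0.4 0 0 0;0 0 0.7 0 0 0;0 0 0.8 0 0 0;0 0 0.8 0 0 0.96;0 0 0.8 0 0 0.96;0 0 0.7 0 0 0.96;-0.05 -0.4 0 0 0 0.96;-0.1 -0.7 0 0 0 0.96"}}

```text
time_s: 4.28
eef_pos: [0.5915, 0.1964, 0.2618]
tool_rot: [0.0, 0.394, 0.919, 0.0]
ft_force: [0.0, -0.2, -1.8]
width: 0.0597
finger_force: 44.9
```

Emit:
{"op": "carry_out", "data": {"rows": "-0.1 -0.7 0 0 0 0.96;-0.1 -0.7 0 0 0 0.96;-0.1 -0.7 0 0 0 0.96;-0.1 -0.7 0 0 0 0.96;-0.1 -0.65 0 0 0 0.95;-0.1 -0.4 0 0 0 0.95;0 0 0 0 0 0;0 0 0 0 0 0"}}

```text
time_s: 5.28
eef_pos: [0.5555, -0.0342, 0.261]
tool_rot: [-0.0, 0.009, 1.0, 0.0]
ft_force: [0.4, -0.0, -2.5]
width: 0.0592
finger_force: 44.9
```

```bash
python3 - <<'E'
from h import *
st();im,c=look("wrist","w2");look("top","t2")
E
```

```text
t 5.28 p [ 0.5555 -0.0342  0.261 ] yaw 89.01 tz [-3.e-04  5.e-04 -1.e+00] F [ 0.4 -0.  -2.5] w 0.0592 ff 44.9080753326416
```

View pics/w2.png

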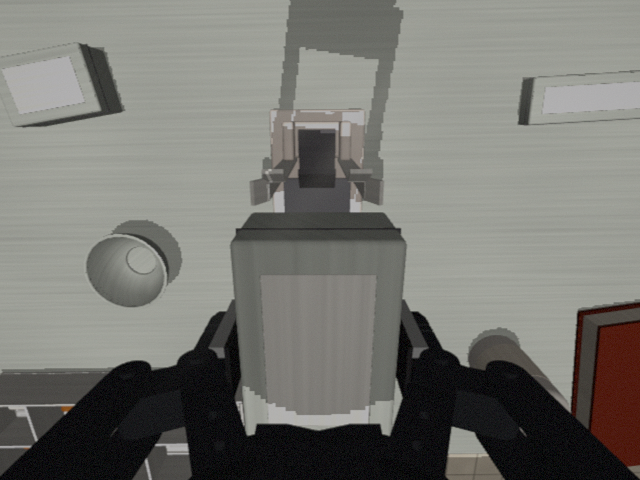

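The wrist view shows the box held squarely. Behind it are the two near guides, with outer edges at columns 251 and 383 on row 190. The base's near edge spans columns 271–364 on row 110.

```bash
python3 - <<'E'
from h import *
c=r.get_calibration("wrist")
print("guides",cast(c,[[251,190],[383,190]],.173).round(4))
print("base near corners",cast(c,[[271,110],[364,110]],.012).round(4))
for zt in(.287,.2915): print("box top front",cast(c,[[236,229],[402,229]],zt).round(4))
for zt in(.245,.2495): print("box bottom front",cast(c,[[248,213],[390,213]],zt).round(4))
E
```

```text
guides [[ 0.5162 -0.0781  0.173 ]
 [ 0.5176  0.0083  0.173 ]]
base near corners [[ 0.4622 -0.082   0.012 ]
 [ 0.4638  0.0143  0.012 ]]
box top front [[ 0.5091 -0.0624  0.287 ]
 [ 0.51   -0.0053  0.287 ]]
box top front [[ 0.5077 -0.0613  0.2915]
 [ 0.5086 -0.0063  0.2915]]
box bottom front [[ 0.5138 -0.0665  0.245 ]
 [ 0.5149 -0.0011  0.245 ]]
box bottom front [[ 0.5127 -0.0656  0.2495]
 [ 0.5138 -0.002   0.2495]]
```

Emit:
{"op": "carry_out", "data": {"rows": "0.08 -0.015 -0.4 0 0 0;0 0 -0.5 0 0 0;0 0 -0.4 0 0 0;0 0 -0.2 0 0 0;0 0 -0.2 0 0 0;0 0 0 0 0 0"}}

```text
time_s: 6.12
eef_pos: [0.5601, -0.0352, 0.1587]
tool_rot: [-0.001, 0.008, 1.0, 0.0]
ft_force: [0.2, 0.3, -2.5]
width: 0.0594
finger_force: 44.9
```

```bash
python3 - <<'E'
from h import *
st();im,c=look("scene","s3");o=cv2.resize(im[200:320,270:430],None,fx=4,fy=4,interpolation=2);cv2.imwrite("pics/s3c.png",np.clip(o*1.5,0,255).astype(np.uint8))
E
```

```text
t 6.12 p [ 0.5601 -0.0352  0.1587] yaw 89.1 tz [-1.2e-03  2.0e-04 -1.0e+00] F [ 0.2  0.3 -2.5] w 0.0594 ff 44.88671600818634
```

View pics/s3c.png

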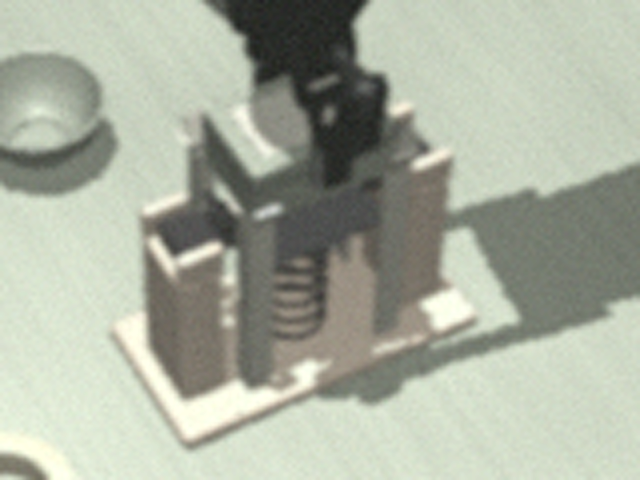

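The scene crop shows the box between the guides with its far end over the catch at about (230,200). The wrist reads no contact force, so I'll lower to the slopes.

Emit:
{"op": "carry_out", "data": {"rows": "0 0 -0.1 0 0 0;0 0 -0.1 0 0 0;0 0 -0.07 0 0 0;0 0 0 0 0 0;0 0 0 0 0 0"}}

```text
time_s: 6.8
eef_pos: [0.5602, -0.0355, 0.143]
tool_rot: [-0.0, 0.008, 1.0, 0.0]
ft_force: [-1.2, -0.1, -1.9]
width: 0.0595
finger_force: 45.1
```

Emit:
{"op": "carry_out", "data": {"rows": "0 0 -0.04 0 0 0;0 0 0 0 0 0;0 0 0 0 0 0"}}

```text
time_s: 7.18
eef_pos: [0.561, -0.0356, 0.1418]
tool_rot: [0.001, 0.008, 1.0, -0.0]
ft_force: [-2.9, 0.8, 5.5]
width: 0.0594
finger_force: 45.7
```

Emit:
{"op": "carry_out", "data": {"rows": "0 0 0 0 0 0;0 0 0 0 0 0;0 0 0 0 0 0;0 0 0.3 0 0 0;0 0 0.5 0 0 0;0 0 0.4 0 0 0;0 0 0 0 0 0", "fingers": 1}}

```text
time_s: 8.05
eef_pos: [0.5622, -0.0358, 0.2166]
tool_rot: [0.003, 0.008, 1.0, -0.0]
ft_force: [-0.5, 1.5, 0.1]
width: 0.0851
finger_force: 0.0
```

Emit:
{"op": "carry_out", "data": {"rows": "0 0 0 0 0 0;0 0 0 0 0 0;0 0 0 0 0 0;0 0 0 0 0 0;0 0 0 0 0 0", "fingers": 0}}

```text
time_s: 8.68
eef_pos: [0.5603, -0.0355, 0.2125]
tool_rot: [-0.0, 0.008, 1.0, 0.0]
ft_force: [-1.2, 0.4, -0.0]
width: 0.0004
finger_force: 0.0
```

```bash
python3 - <<'E'
from h import *
st();im,c=look("wrist","w4");im2,_=look("scene","s4");a=cv2.resize(im2[190:320,270:430],None,fx=2.5,fy=2.5,interpolation=2);b=cv2.resize(im,None,fx=.6,fy=.6)
o=np.zeros((325,800,3),np.uint8);o[:a.shape[0],:400]=np.clip(a*1.4,0,255);o[:288,400:784]=b;cv2.imwrite("pics/v4.png",o)
E
```

```text
t 8.68 p [ 0.5603 -0.0355  0.2125] yaw 89.08 tz [-4.e-04  1.e-04 -1.e+00] F [-1.2  0.4 -0. ] w 0.0004 ff 0.0
```

View pics/v4.png

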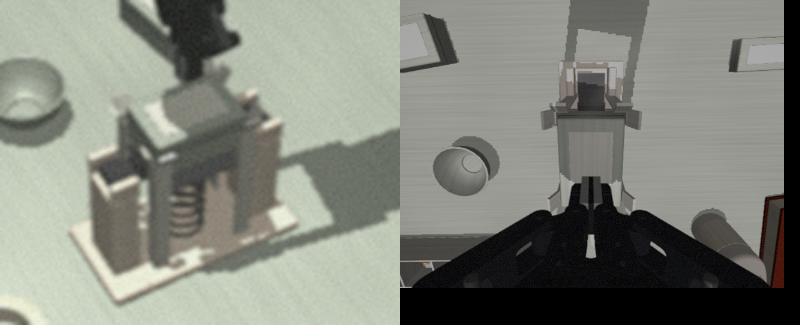

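The pictures show the box lying level between all four guides, centred under the shut fingers. I'll push it down now.

Emit:
{"op": "carry_out", "data": {"rows": "0 0 -0.35 0 0 0;0 0 -0.25 0 0 0;0 0 -0.15 0 0 0;0 0 -0.15 0 0 0;0 0 -0.15 0 0 0;0 0 -0.15 0 0 0;0 0 0 0 0 0"}}

```text
time_s: 9.65
eef_pos: [0.561, -0.0356, 0.1405]
tool_rot: [0.001, 0.008, 1.0, -0.0]
ft_force: [1.6, -0.2, 3.6]
width: -0.0001
finger_force: 1.1
```

Emit:
{"op": "carry_out", "data": {"rows": "0 0 -0.12 0 0 0;0 0 -0.12 0 0 0;0 0 -0.12 0 0 0;0 0 -0.12 0 0 0;0 0 0 0 0 0"}}

```text
time_s: 10.28
eef_pos: [0.5609, -0.0356, 0.112]
tool_rot: [0.0, 0.008, 1.0, -0.0]
ft_force: [0.9, -0.7, 6.1]
width: -0.0
finger_force: 2.5
```

Emit:
{"op": "carry_out", "data": {"rows": "0 0 -0.03 0 0 0;0 0 0 0 0 0;0 0 0.3 0 0 0;0 0 0.6 0 0 0;0 0 0.7 0 0 0;0 0 0.7 0 0 0;0 0 0 0 0 -0.95;-0.2 -0.4 0 0 0 -0.95"}}

```text
time_s: 11.28
eef_pos: [0.5481, -0.0588, 0.2491]
tool_rot: [-0.0, 0.141, 0.99, 0.0]
ft_force: [-0.3, -0.1, -0.4]
width: -0.0
finger_force: 0.0
```

Emit:
{"op": "carry_out", "data": {"rows": "-0.26 -0.55 0 0 0 -0.95;-0.26 -0.55 0 0 0 -0.95;-0.26 -0.55 0 0 0 -0.95;-0.26 -0.55 0 0 0 -0.95;-0.26 -0.55 0 0 0 -0.95;-0.26 -0.55 0 0 0 -0.95;-0.26 -0.5 0 0 0 -0.95;-0.25 0 0 0 0 -0.95", "fingers": 1}}

```text
time_s: 12.28
eef_pos: [0.4228, -0.2886, 0.2479]
tool_rot: [-0.001, 0.625, 0.781, -0.0]
ft_force: [0.1, -0.8, 0.4]
width: 0.0851
finger_force: 0.0
```

Emit:
{"op": "carry_out", "data": {"rows": "0 0 0 0 0 -0.3;0 0 0 0 0 0;0 0 0 0 0 0"}}

```text
time_s: 12.65
eef_pos: [0.4241, -0.2872, 0.2481]
tool_rot: [-0.0, 0.638, 0.77, 0.0]
ft_force: [0.2, -1.1, -0.0]
width: 0.0856
finger_force: 0.0
```

```bash
python3 - <<'E'
from h import *
st();im,c=look("wrist","w5");im2,_=look("scene","s5");a=cv2.resize(im2[190:320,270:430],None,fx=1.85,fy=1.85,interpolation=2);b=cv2.resize(im[40:360,140:500],None,fx=1.35,fy=1.35)
o=np.zeros((440,800,3),np.uint8);o[:a.shape[0],:a.shape[1]]=np.clip(a*1.4,0,255);o[:b.shape[0],300:300+b.shape[1]]=b;cv2.imwrite("pics/v5.png",o);print(proj(c,[[.437,-.288,.042]]))
E
```

```text
t 12.65 p [ 0.4241 -0.2872  0.2481] yaw 10.73 tz [-5.e-04  5.e-04 -1.e+00] F [ 0.2 -1.1 -0. ] w 0.0856 ff 0.0
[[330.40509097 209.43576776]]
```

View pics/v5.png

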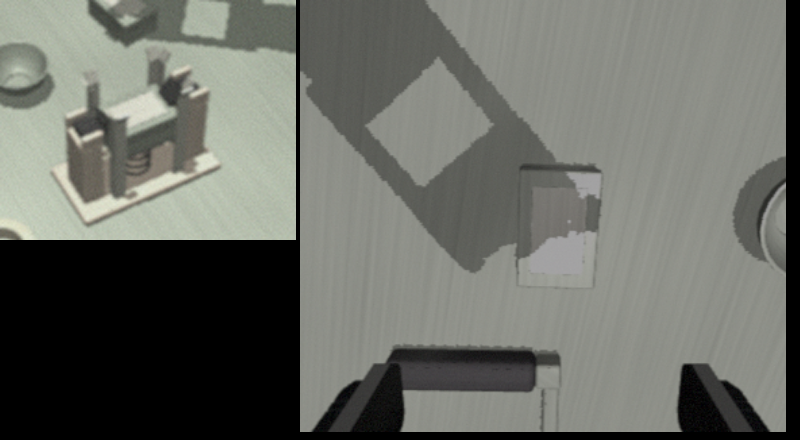

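The first box is caught below the catches. Box R's top-face corners in the composite are about (520,171), (602,170), (595,289) and (517,286).

```bash
python3 - <<'E'
from h import *
c=r.get_calibration("wrist")
P=cast(c,(np.array([[520,171],[602,170],[595,289],[517,286]])-[300,0])/1.35+[140,40],.042);print(P.round(4),P.mean(0),rect(P))
E
```

```text
[[ 0.4028 -0.2514  0.042 ]
 [ 0.4604 -0.2398  0.042 ]
 [ 0.4756 -0.3296  0.042 ]
 [ 0.4156 -0.3384  0.042 ]] [ 0.43859857 -0.28983335  0.042     ] (array([ 438.1, -289.8]), array([91.1, 60.6]), -80.4)
```

Emit:
{"op": "carry_out", "data": {"rows": "0.235 -0.035 -0.5 0 0 -0.13;0 0 -0.85 0 0 0;0 0 -0.85 0 0 0;0 0 -0.85 0 0 0;0 0 -0.5 0 0 0;0 0 -0.3 0 0 0;0 0 -0.1 0 0 0;0 0 0 0 0 0"}}

```text
time_s: 13.75
eef_pos: [0.4389, -0.29, 0.0119]
tool_rot: [0.001, 0.645, 0.764, -0.0]
ft_force: [-1.0, -0.2, 0.1]
width: 0.0852
finger_force: 0.0
```

Emit:
{"op": "carry_out", "data": {"rows": "0 0 0 0 0 0;0 0 0 0 0 0;0 0 0 0 0 0;0 0 0 0 0 0;0 0 0 0 0 0;0 0 0 0 0 0", "fingers": 0}}

```text
time_s: 14.5
eef_pos: [0.4393, -0.2905, 0.0128]
tool_rot: [0.001, 0.645, 0.764, -0.0]
ft_force: [-0.9, 0.5, 6.3]
width: 0.0597
finger_force: 45.3
```

Emit:
{"op": "carry_out", "data": {"rows": "0 0 0.4 0 0 0;0 0 0.7 0 0 0;0 0 0.8 0 0 0;0 0 0.8 0 0 0.9;0 0 0.8 0 0 0.9;0 0 0.7 0 0 0.9;0.2 0.4 0 0 0 0.9;0.25 0.5 0 0 0 0.9"}}

```text
time_s: 15.5
eef_pos: [0.4653, -0.2353, 0.2635]
tool_rot: [0.0, 0.376, 0.927, -0.0]
ft_force: [-0.0, 0.9, -2.2]
width: 0.0591
finger_force: 44.4
```

Emit:
{"op": "carry_out", "data": {"rows": "0.25 0.55 0 0 0 0.9;0.25 0.55 0 0 0 0.9;0.25 0.55 0 0 0 0.9;0.25 0.55 0 0 0 0.9;0.25 0.55 0 0 0 0.9;0.25 0.5 0 0 0 0.94;0.07 0.09 0 0 0 0;0 0 0 0 0 0"}}

```text
time_s: 16.5
eef_pos: [0.5592, -0.0352, 0.2625]
tool_rot: [-0.001, 0.008, 1.0, -0.0]
ft_force: [-0.1, 0.2, -1.4]
width: 0.0597
finger_force: 44.4
```

```bash
python3 - <<'E'
from h import *
st();im,c=look("wrist","w6")
E
```

```text
t 16.5 p [ 0.5592 -0.0352  0.2625] yaw 89.13 tz [-1.1e-03 -3.0e-04 -1.0e+00] F [-0.1  0.2 -1.4] w 0.0597 ff 44.38489258289337
```

View pics/w6.png

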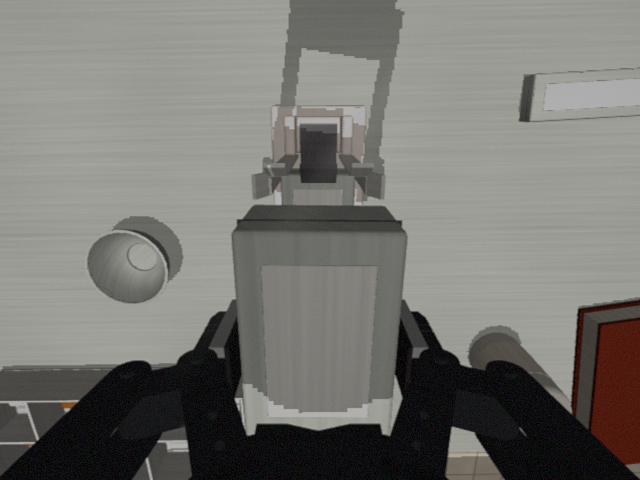

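The box is square in the grip, but its front edge is at row 221, against 229 for the first box, so it sits slightly towards -x. I'll work out by how much.

```bash
python3 - <<'E'
from h import *
c=r.get_calibration("wrist")
zb=.2625-.0128
print(cast(c,[[237,222],[403,222]],zb+.042).round(4),cast(c,[[249,206],[391,206]],zb).round(4),cast(c,[[272,106],[365,106]],.012).round(4))
E
```

```text
[[ 0.5092 -0.063   0.2917]
 [ 0.5101 -0.0077  0.2917]] [[ 0.5133 -0.067   0.2497]
 [ 0.5143 -0.0034  0.2497]] [[ 0.4616 -0.083   0.012 ]
 [ 0.4632  0.0134  0.012 ]]
```

Emit:
{"op": "carry_out", "data": {"rows": "0.04 0 -0.4 0 0 0;0 0 -0.5 0 0 0;0 0 -0.4 0 0 0;0 0 -0.2 0 0 0;0 0 -0.2 0 0 0;0 0 0 0 0 0"}}

```text
time_s: 17.3
eef_pos: [0.5615, -0.0355, 0.1606]
tool_rot: [-0.001, 0.008, 1.0, 0.0]
ft_force: [-0.3, -0.2, -1.7]
width: 0.0592
finger_force: 44.4
```

Emit:
{"op": "carry_out", "data": {"rows": "0 0 -0.1 0 0 0;0 0 -0.1 0 0 0;0 0 -0.1 0 0 0;0 0 0 0 0 0;0 0 0 0 0 0"}}

```text
time_s: 17.92
eef_pos: [0.5628, -0.0352, 0.1439]
tool_rot: [0.001, 0.007, 1.0, -0.0]
ft_force: [2.3, 0.7, 0.8]
width: 0.0593
finger_force: 44.7
```

Contact with the slopes. I'll release, rise, shut the fingers and check.

Emit:
{"op": "carry_out", "data": {"rows": "0 0 -0.02 0 0 0;0 0 0 0 0 0"}}

```text
time_s: 18.18
eef_pos: [0.563, -0.0353, 0.1437]
tool_rot: [0.001, 0.007, 1.0, -0.0]
ft_force: [0.8, 1.0, 5.7]
width: 0.0593
finger_force: 45.4
```

Emit:
{"op": "carry_out", "data": {"rows": "0 0 0 0 0 0;0 0 0 0 0 0;0 0 0 0 0 0;0 0 0.3 0 0 0;0 0 0.5 0 0 0;0 0 0.4 0 0 0;0 0 0 0 0 0", "fingers": 1}}

```text
time_s: 19.05
eef_pos: [0.5637, -0.0355, 0.2179]
tool_rot: [0.003, 0.007, 1.0, -0.0]
ft_force: [-0.5, 0.1, -0.1]
width: 0.0854
finger_force: 0.0
```

Emit:
{"op": "carry_out", "data": {"rows": "-0.02 0 0 0 0 0;0 0 0 0 0 0;0 0 0 0 0 0;0 0 0 0 0 0;0 0 0 0 0 0", "fingers": 0}}

```text
time_s: 19.68
eef_pos: [0.5606, -0.0352, 0.2137]
tool_rot: [-0.0, 0.007, 1.0, 0.0]
ft_force: [0.9, -1.2, 0.1]
width: 0.0002
finger_force: 0.0
```

```bash
python3 - <<'E'
from h import *
st();im,c=look("wrist","w7");im2,_=look("scene","s7");a=cv2.resize(im2[190:320,270:430],None,fx=2.5,fy=2.5,interpolation=2);b=cv2.resize(im,None,fx=.6,fy=.6)
o=np.zeros((325,800,3),np.uint8);o[:a.shape[0],:400]=np.clip(a*1.4,0,255);o[:288,400:784]=b;cv2.imwrite("pics/v7.png",o)
E
```

```text
t 19.68 p [ 0.5606 -0.0352  0.2137] yaw 89.17 tz [-4.e-04  0.e+00 -1.e+00] F [ 0.9 -1.2  0.1] w 0.0002 ff 0.0
```

View pics/v7.png

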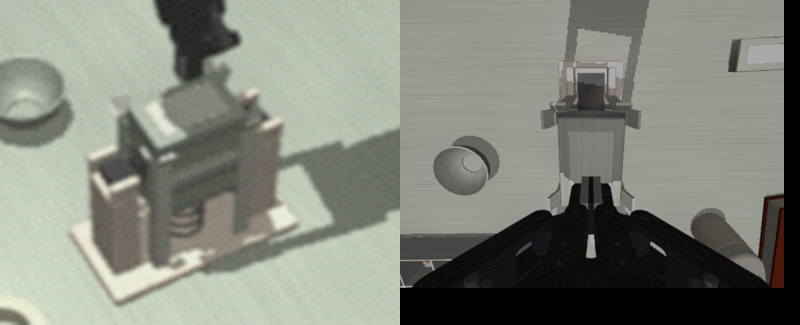

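The second box lies level above the caught one. I'll push it down.

Emit:
{"op": "carry_out", "data": {"rows": "0 0 -0.35 0 0 0;0 0 -0.25 0 0 0;0 0 -0.15 0 0 0;0 0 -0.15 0 0 0;0 0 -0.15 0 0 0;0 0 -0.15 0 0 0;0 0 0 0 0 0"}}

```text
time_s: 20.65
eef_pos: [0.5626, -0.0356, 0.1431]
tool_rot: [0.003, 0.007, 1.0, -0.0]
ft_force: [3.2, 0.4, 5.4]
width: 0.0001
finger_force: 2.4
```

Emit:
{"op": "carry_out", "data": {"rows": "0 0 -0.12 0 0 0;0 0 -0.12 0 0 0;0 0 -0.12 0 0 0;0 0 -0.12 0 0 0;0 0 -0.03 0 0 0;0 0 0 0 0 0"}}

```text
time_s: 21.4
eef_pos: [0.563, -0.0356, 0.1128]
tool_rot: [0.003, 0.007, 1.0, -0.0]
ft_force: [3.7, -0.7, 7.0]
width: -0.0001
finger_force: 3.1
```

Emit:
{"op": "carry_out", "data": {"rows": "0 0 -0.03 0 0 0;0 0 0 0 0 0;0 0 0.2 0 0 0;0 0 0.6 0 0 0;0 0 0.8 0 0 0;0 0 0.8 0 0 0;-0.5 0.5 0.3 0 0 0;-0.5 0.5 0 0 0 0"}}

```text
time_s: 22.4
eef_pos: [0.5003, 0.0252, 0.2733]
tool_rot: [0.001, 0.008, 1.0, 0.0]
ft_force: [-0.1, 0.6, -0.0]
width: -0.0002
finger_force: 0.0
```

Emit:
{"op": "carry_out", "data": {"rows": "-0.5 0.6 0 0 0 0;-0.5 0.6 0 0 0 0;0 0.6 0 0 0 0;0 0 0 0 0 0;0 0 0 0 0 0"}}

```text
time_s: 23.02
eef_pos: [0.4403, 0.1324, 0.2709]
tool_rot: [-0.001, 0.007, 1.0, -0.0]
ft_force: [0.7, 0.1, -0.7]
width: 0.0001
finger_force: 0.0
```

```bash
python3 - <<'E'
from h import *
st();im,c=look("top","t8");im2,_=look("scene","s8");a=cv2.resize(im2[190:320,270:430],None,fx=2.5,fy=2.5,interpolation=2);b=cv2.resize(im[100:350,150:500],None,fx=1.1,fy=1.1)
o=np.zeros((325,800,3),np.uint8);o[:a.shape[0],:400]=np.clip(a*1.4,0,255);o[:b.shape[0],410:410+b.shape[1]]=b;cv2.imwrite("pics/v8.png",o)
E
```

```text
t 23.02 p [0.4403 0.1324 0.2709] yaw 89.18 tz [-1.7e-03 -8.0e-04 -1.0e+00] F [ 0.7  0.1 -0.7] w 0.0001 ff 0.0
```

View pics/v8.png

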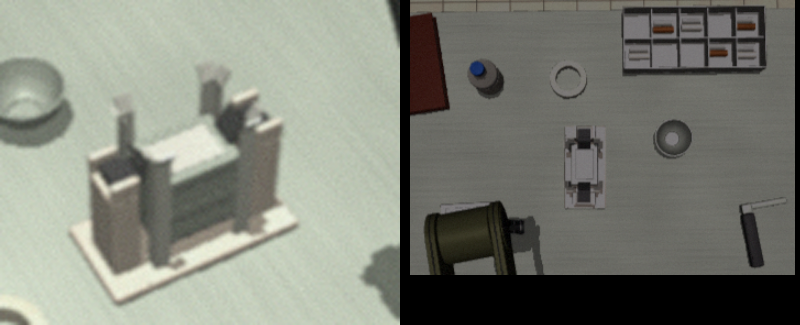

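The final picture shows both boxes stacked low and level, with both dark catches over the top box's ends and the bystanders where they were. I'll hand the job in.

```bash
python3 -c "
from cell import r
print(r.job_done())"
```

```text
the job is handed in; nothing more can be done
None
```

Both instrument boxes are in the dispenser, stacked flat and held down under both end catches in the last camera view, with nothing else visibly moved; I handed the job in at about 23 s.

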